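# Lock the stop collar of the tablet stand

### The job

Turn the stop collar on the tablet stand's pole until its set screw squarely faces the flat that is milled on the pole - you can feel it drop in - and then swing the screw's lever down until the screw is tight on the flat and the lever fully home. Do not force the lever: if it comes up hard early, raise it and turn the collar a little. Leave the other things on the desk where they are.

Things in the scene. Friction and masses are not known exactly. Their poses are not given: they have to be found in the camera images.
- pole_axis (a point): Point on the pole's upright axis, 90 mm above the desk; z up. Fixed stand: plate 150 (x) x 120 x 12 mm, socket 48 mm wide up to 57 mm, steel pole 36 mm wide up to 122 mm. One flat, 4 mm deep, 22 mm across, runs along the pole (seen above the collar and on the D-shaped top). It faces this frame's +x only roughly, up to 0.55 rad either way; its exact direction is not in the readings.
- screw (a point): Set screw's hub, 49 mm out from the pole's axis, at the collar's mid-height; turns with the collar. x points outward along the screw, z up, y to the lever's side. The collar: aluminium ring, 62 mm diameter, 75 to 105 mm above the desk, stiff (0.4 to 0.55 N m) but free to turn all round, no up or down. It starts 0.9 to 1.25 rad anticlockwise (from above) from pole_axis x.
- lever_ball (a point): Centre of the black 16 mm ball at the lever's end, 55 mm from the screw's axis; the 8 mm bar swings square to that axis, 49 mm from the pole's. What is felt: over the flat a sprung nose in the screw pulls the collar towards square, with no torque at square, growing to about 0.4 N m at the flat's two edges, 0.60 rad either side of square, where it suddenly lets go; on the round, none.
- lever (a joint): Lever's angle about the screw's axis, rad: 0 is toward the screw frame's +y, 40 degrees above level; grows as it swings down (clockwise from outside); takes 4 N at the ball. Square on the flat (within 0.1 rad) it stiffens from 1.1, reads about 1.45 under 10 to 12 N and 1.3 when let go: home. 0.2 rad off it stiffens early and springs back to 1.05; over the round it stiffens at 0.3.
- holder: Black tablet holder tray, 130 x 170 mm, 36 mm high, loose on the desk; leave it alone. Origin under its centre.
- driver: Screwdriver lying on the desk; leave it alone. Origin under its middle.
- tape: Roll of paper tape, 90 mm in diameter, 24 mm high; leave it alone. Origin under its centre.
- sanitizer: Clear pump bottle, 64 mm in diameter, 170 mm high; leave it alone. Origin under its centre.
- wipes: White can with a blue band, 80 mm in diameter, 130 mm high; leave it alone. Origin under its centre.
- scanner: Black hand scanner lying on the desk, 180 x 60 mm, 40 mm high; leave it alone. Origin under its handle.

How it is judged:
At the end, for the whole second after the job is handed in: The screw is tight on the flat: let go, the lever stays at more than 1.2 rad throughout that second (about 1.3 is home; it springs back short of 1.2 unless the screw faces the flat within about 0.15 rad) (value of joint lever above 1.2 rad); the robot touches nothing.
It fails at once if the lever is forced: the fingers press on it with more than 25 N (contact force between the fingers and lever above 25 N).
It fails at once if one of the other things on the desk is moved by more than 30 mm (distance of any of holder, driver, tape, sanitizer, wipes, scanner from where it was at the start of the episode above 0.03 m).
It also fails if it takes over 70 s, if anything falls off the work surface, if the arm or the gripper's body presses on something with over 40 N, if the wrist force passes 120 N, or if a joint passes its speed limit or range.

### The arm

A 6-joint arm with a two-finger parallel gripper is mounted at the origin on the work surface. World frame = base frame: x ahead of the robot, y to its left, z up, the work surface at z = 0. Lengths are in m, angles in rad, forces in N, time in s.
With the tool pointing down it reaches from about 0.25 to 0.725 m from the base axis. Payload 9.7 kg.
Tool frame: the origin (TCP) lies midway between the tips of the shut fingers; the grasp point (between the pads) lies bot.tcp_to_grasp behind it (bot.tcp_to_grasp is the distance from the TCP to the grasp point, in m); z points along the fingers, y is the line along which they close (so a half turn about z gives the same grasp; the last joint's range is limited). The gripper opens to 85 mm and grips with 20 to 120 N. Pads are 22 mm wide; open, the fingers measure 114 mm over their backs; the gripper's body (76 mm by 85 mm) begins 54 mm behind the grasp point. The pads swing forward as they close: fully open they stand 13 mm farther back than shut.
Start: joints at [1.294, 0.087, 0.176, 1.66, 0, 1.571], TCP at [0.15, 0.529, 0.231] pointing down, gripper open.
Joint ranges: [-3.13, 3.13], [-0.85, 1.81], [-1.15, 1.24], [-2.2, 2.28], [-1.44, 1.52], [-3.14, 3.14]. Speed limits (rad/s): [2.22, 2.22, 2.57, 3.14, 3.14, 3.14].

### API

Orientations are given as a unit quaternion [x, y, z, w].
In Python, from bench import observe, imaging, bot gives the robot as it stands.
- The arm moves only by the tool jog_arm, never from a script. Its argument "targets" is a list of rows, each a list of 3 entries, a list of its own where there are three numbers: the shift along the world's x, y, z in mm, then the turn about the world's z in rad, then the closure, from 0 (fully open) to 1 (shut). In form: [[[tx, ty, tz], spin, claw], ...]. A call has 1 to 20 rows; each row shifts and turns the commanded pose from where the row before left it; what a row does not reach is not made up. A row lasts 1/10 s, in which the tool goes at most 50 mm and 8.59 degrees, less where a joint would pass 70% of its speed; a pose out of reach is approached as far as the arm can. A call with a gripper value outside its range is refused whole. The fingers move at their own pace and stop on an object; the grip force is fixed at half the most. Time passes only in rows, so rows that do not move let the fingers close. It gives the time, the measured TCP pose, the force, the opening and the grip force at its end, in the units of the state.
- observe(): the state, without advancing time (a new reading comes with each control period).
- imaging.snapshot(name): name is "side" or "top"; returns a dict with "img" (400x640x3 uint8, blue, green, red), "fx", "fy", "cx", "cy" (pixels), "k1" (the pictures are not rectified: a ray, as slopes to the right and down, at radius r is drawn at 1 + k1 r^2 times it, then the intrinsics apply), "position" and "rotation" of the camera in the world. Camera axes: x right, y down, z forward; pixel columns grow to the right and rows downward; lengths in m; the calibration is good to about 2 mm. A picture is of the moment at which its call begins. There is no depth.
- bot.hand_in(): hands the job in; it is judged then, once.
The state is a dict: "t": time; "joints": joint angles; "qd": joint speeds; "effort": joint torques, N m; "ee_pos": TCP position; "tcp_rot": TCP orientation; "force": force on the tool from outside, world axes, zero at the start; "moment": the same for the moment, N m; "opening": finger opening in m; "grip_force": force on a finger pad.
Only numpy, scipy, OpenCV 4.12 (cv2) and the standard library are available. Lean on these libraries where they do the work, as an engineer would, in place of code of your own. Each camera call takes 0.05 s, during which the arm holds its last target. There are 200 camera calls.

## Working session

There is one attempt and no reset: what is moved stays moved. The work goes in short steps, Python scripts to look and compute and a tool call to move; the robot and the scene stay as the last step left them, time stands still between calls to the robot, and variables do not carry over. Pictures are saved under pics/ and viewed, at most 10 in all, crops included, and the job is handed in when it is done.

Besides the shell and the picture viewer there is one more tool, called after ">>>" in YAML: its name, and indented under it one key for each argument. jog_arm: Moves the arm, as the interface text tells. Its arguments: {"type":"object","properties":{"targets":{"type":"array"}},"required":["targets"]}

```bash
mkdir -p pics; ls; python3 - <<'E'
from bench import observe, imaging, bot
import cv2
s=observe(); print({k:s[k] for k in ('t','ee_pos','tcp_rot','force','opening')}, bot.tcp_to_grasp)
for n in('top','side'):
    d=imaging.snapshot(n); cv2.imwrite(f'pics/{n}0.png',d['img']); print(n,{k:v for k,v in d.items() if k!='img'})
E
```

```text
pics
{'t': 0.0, 'ee_pos': array([0.15024874, 0.52886675, 0.23059008]), 'tcp_rot': array([ 1.37983776e-01,  9.90434283e-01, -6.33832916e-04, -8.81939642e-05]), 'force': array([-0.40233743,  0.0109327 , -0.7262547 ]), 'opening': 0.0853543159757721} 0.0187
top {'fx': 435.01876864501946, 'fy': 435.01876864501946, 'cx': 315.1997547761484, 'cy': 197.97200340218726, 'k1': -0.012936534681217244, 'position': array([ 0.43088146, -0.0299931 ,  1.12072632]), 'rotation': array([ 0.71198562, -0.6976127 ,  0.05733247, -0.05591056])}
side {'fx': 447.06480411593935, 'fy': 447.06480411593935, 'cx': 316.14518943489145, 'cy': 197.01436779300943, 'k1': 0.032560100956622894, 'position': array([0.20061343, 0.50698369, 0.91649299]), 'rotation': array([-0.29746758,  0.88936808, -0.32997565,  0.10795152])}
```

View pics/top0.png

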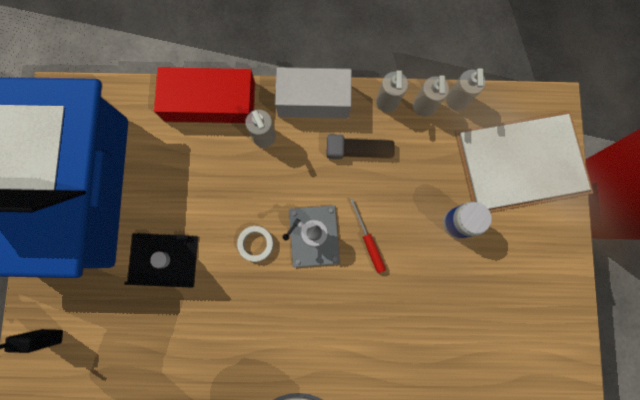

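View pics/side0.png

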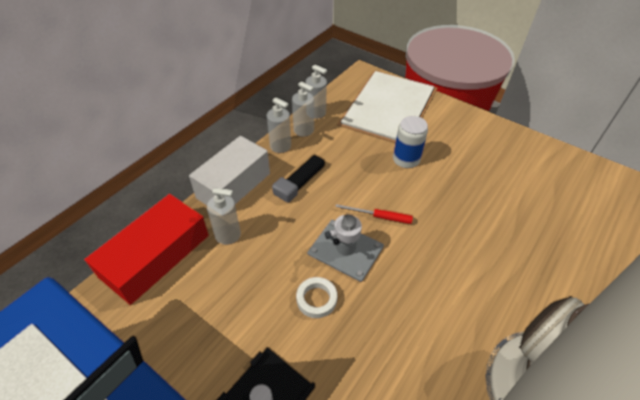

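The top view shows the stand at about (314,235), with the lever ball to its left near (287,237). The tape is at (255,244) and the driver at (367,235). The side view shows the pole near (347,228). I'll enlarge both.

```bash
cat > h.py <<'E'
import numpy as np, cv2
from scipy.spatial.transform import Rotation as R
from bench import observe, imaging, bot
def crop(name,u0,v0,w,h,s,out):
    d=imaging.snapshot(name); c=d['img'][v0:v0+h,u0:u0+w]
    c=cv2.resize(c,None,fx=s,fy=s,interpolation=cv2.INTER_CUBIC)
    for i in range(0,w,10): cv2.putText(c,str(u0+i),(i*s,10),0,.35,(0,255,255)); cv2.line(c,(i*s,12),(i*s,18),(0,255,255))
    for i in range(0,h,10): cv2.putText(c,str(v0+i),(0,i*s+4),0,.35,(0,255,255)); cv2.line(c,(22,i*s),(28,i*s),(0,255,255))
    cv2.imwrite('pics/'+out,c)
cam={}
def get(name):
    if name not in cam: cam[name]=imaging.snapshot(name)
    return cam[name]
def rot(d):
    return R.from_quat(d['rotation']).as_matrix()
def at_z(name,u,v,z):
    d=get(name); p=np.array([(u-d['cx'])/d['fx'],(v-d['cy'])/d['fy']]); q=p.copy()
    for _ in range(5): q=p/(1+d['k1']*(q@q))
    r=rot(d)@np.array([*q,1]); return d['position']+r*(z-d['position'][2])/r[2]
def proj(name,P):
    d=get(name); c=rot(d).T@(np.array(P)-d['position']); q=c[:2]/c[2]; q=q*(1+d['k1']*(q@q))
    return q*d['fx']+[d['cx'],d['cy']]
E
python3 - <<'E'
from h import *
crop('top',275,200,72,72,8,'topc.png'); crop('side',300,205,90,75,8,'sidec.png')
E
```

```text
(no output)
```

View pics/topc.png

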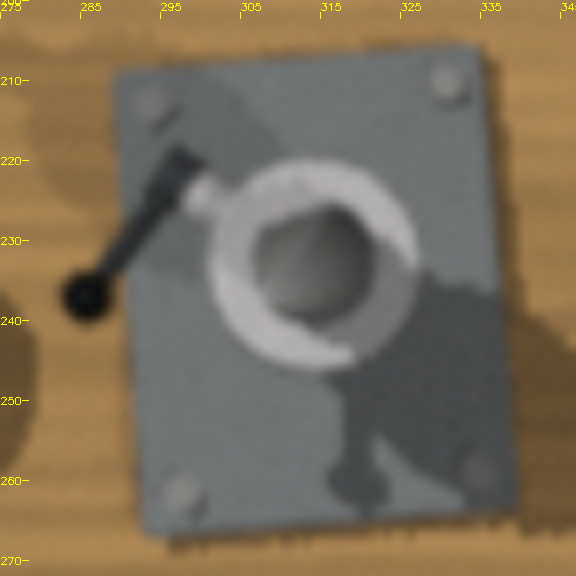

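View pics/sidec.png

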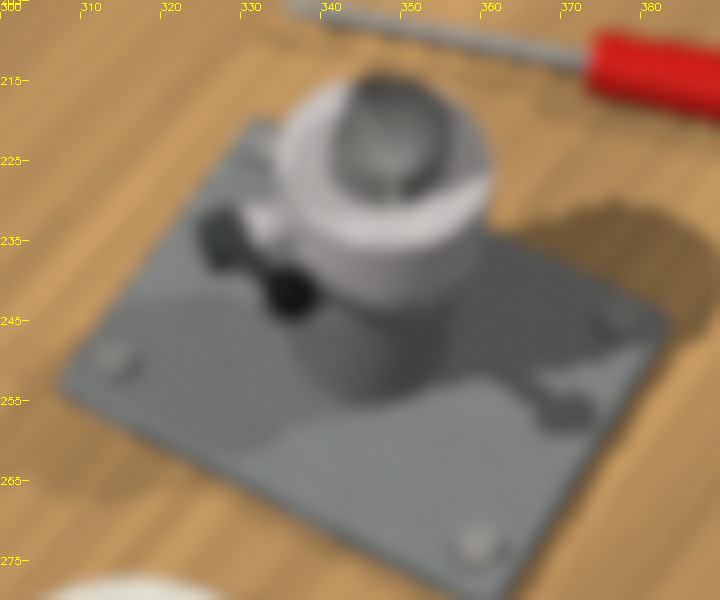

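The top crop shows the collar's centre at about (314,233), the ball at (285.5,237) and the screw hub near (297.5,222). The pole's flat edge is at the upper left, from (307,230) to (317,225.5). The side crop shows the ball at (336,242) and the collar's top centre near (347.5,223). Next I'll work out positions.

```bash
python3 - <<'E'
from h import *
c=at_z('top',314,233,.105); print('collar top',c, 'side',at_z('side',347.5,224,.105))
b=at_z('top',285.5,237,.125); print('ball',b,'side',at_z('side',336,242,.125))
L=[at_z('top',*p,.012)[:2] for p in((289.5,209),(335,206),(340,263),(293,267))]
L=np.array(L); print(L, L.mean(0))
px=(L[0]+L[1]-L[2]-L[3]); th=np.arctan2(px[1],px[0]); print('pole x ang',th,np.linalg.norm(px)/2,np.linalg.norm(L[0]-L[1]))
m=L.mean(0)
for cc in (m,c[:2]):
    d=b[:2]-cc; print('ball r',np.linalg.norm(d),'expect',np.hypot(49,42.1),'screw ang',np.arctan2(d[1],d[0])-np.arctan2(42.1,49)-0)
h=at_z('top',297.5,222,.09)[:2]-c[:2]; print('hub',np.linalg.norm(h),np.arctan2(h[1],h[0]))
f=[at_z('top',*p,.122)[:2] for p in((307,230),(317,225.5))]; e=f[0]-f[1]; print('flat normal',np.arctan2(-e[0],e[1]),np.linalg.norm(e), f-c[:2])
s=observe(); print(R.from_quat(s['tcp_rot']).as_matrix(),s['moment'],s['joints'])
# predicted pixels
print(proj('top',[*c[:2],.122]),proj('side',[*c[:2],.122]))
E
```

```text
collar top [ 0.51225246 -0.0292451   0.105     ] side [ 0.51042446 -0.03028937  0.105     ]
ball [0.50017671 0.03567035 0.125     ] side [0.49520188 0.03789845 0.125     ]
[[ 0.5801064   0.03506291]
 [ 0.59030801 -0.08180474]
 [ 0.44537032 -0.09629392]
 [ 0.4330215   0.02192495]] [ 0.51220156 -0.0302777 ]
pole x ang 0.09432542398148554 0.14666326429215382 0.11731206187500214
ball r 0.06703538000942773 expect 64.60193495554138 screw ang 1.041351563521661
ball r 0.0660290756651956 expect 64.60193495554138 screw ang 1.0449151859895958
hub 0.04784077087884666 0.9821532254982095
flat normal 0.44420186148010204 0.025225034480688864 [[ 0.00520405  0.01621383]
 [ 0.01604419 -0.00656322]]
[[-9.61914537e-01  2.73350344e-01 -1.16135243e-04]
 [ 2.73350369e-01  9.61914439e-01 -4.33080214e-04]
 [-6.67045833e-06 -4.48331765e-04 -9.99999899e-01]] [0.015992   0.02884769 0.01111128] [ 1.29396220e+00  8.71069134e-02  1.75663291e-01  1.65980104e+00
 -6.65243061e-06  1.57083654e+00]
[314.00672696 232.40704356] [346.99877637 219.32085073]
```

>>> jog_arm:
  targets:
    - [[24, -37, 0], 0.1, 0]
    - [[24, -37, 0], 0.1, 0]
    - [[24, -37, 0], 0.1, 0]
    - [[24, -37, 0], 0.1, 0]
    - [[24, -37, 0], 0.1, 0]
    - [[24, -37, 0], 0.1, 0]
    - [[24, -37, 0], 0.1, 0]
    - [[24, -37, 0], 0.1, 0]
    - [[24, -37, 0], 0.1, 0]
    - [[24, -37, 0], 0.1, 0]
    - [[24, -37, 0], 0.1, 0]
    - [[24, -37, 0], 0.1, 0]
    - [[24, -37, 0], 0.1, 0]
    - [[24, -37, 0], 0, 0]
    - [[24, -37, 0], 0, 0]
    - [[0, 0, 0], 0, 0]

```text
t: 1.9
ee_pos: [0.512, -0.0296, 0.2301]
tcp_rot: [-0.488, 0.873, -0.0, -0.001]
force: [-0.5, 0.1, -0.4]
opening: 0.0854
grip_force: 0.0
```

```bash
cat >> h.py <<'E'
def st():
    s=observe(); M=R.from_quat(s['tcp_rot']).as_matrix()
    print('t %.2f'%s['t'],'p',(s['ee_pos']*1e3).round(1),'yaw %.3f'%np.arctan2(M[1,1],M[0,1]),'F',s['force'].round(2),'M',s['moment'].round(3),'op %.4f g %.1f'%(s['opening'],s['grip_force']),'j',s['joints'].round(2),'eff6 %.3f'%s['effort'][5])
E
python3 -c "
from h import *
st()"
```

```text
t 1.90 p [512.  -29.6 230.1] yaw 2.590 F [-0.5   0.08 -0.38] M [0.047 0.015 0.012] op 0.0854 g 0.0 j [-0.06 -0.    0.08  1.66 -0.   -1.08] eff6 -0.871
```

>>> jog_arm:
  targets:
    - [[0, 0, -30], 0, 0]
    - [[0, 0, -30], 0, 0]
    - [[0, 0, -30], 0, 0]
    - [[0, 0, -25], 0, 0]
    - [[0, 0, -20], 0, 0]
    - [[0, 0, -15], 0, 0]
    - [[0, 0, -10], 0, 0]
    - [[0, 0, 0], 0, 0]

```text
t: 2.7
ee_pos: [0.5097, -0.0257, 0.0703]
tcp_rot: [-0.49, 0.872, 0.0, -0.001]
force: [-0.9, -0.5, 0.2]
opening: 0.0855
grip_force: 0.0
```

```bash
python3 -c "
from h import *
st(); crop('top',265,190,90,75,8,'t2.png')"
```

```text
t 2.70 p [509.7 -25.7  70.3] yaw 2.594 F [-0.95 -0.51  0.24] M [ 0.014 -0.005  0.016] op 0.0855 g 0.0 j [-0.05 -0.01 -0.23  1.35  0.   -1.07] eff6 0.004
```

View pics/t2.png

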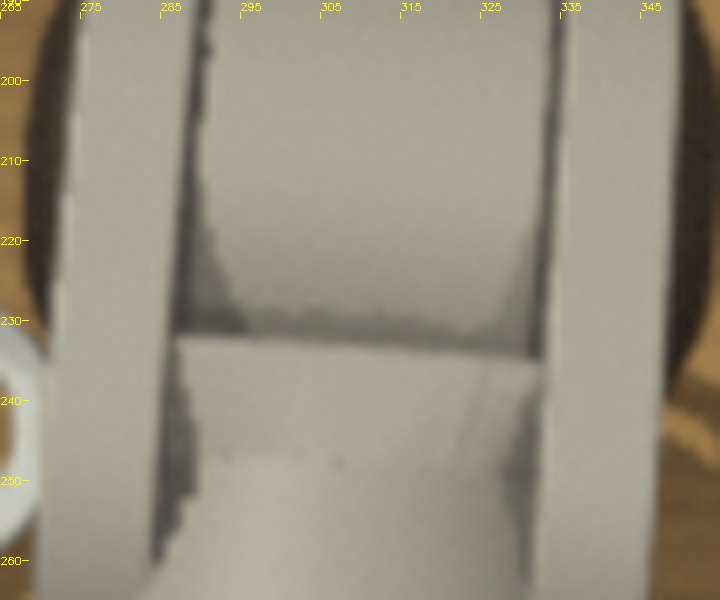

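The arm blocks the top view. The TCP has drifted about 4 mm, so I'll let it settle and look at the forces.

>>> jog_arm:
  targets:
    - [[0, 0, 0], 0, 0]
    - [[0, 0, 0], 0, 0]

```text
t: 2.95
ee_pos: [0.5109, -0.026, 0.0723]
tcp_rot: [-0.49, 0.872, -0.0, 0.001]
force: [-0.2, -0.4, 0.5]
opening: 0.0851
grip_force: 0.0
```

```bash
python3 -c "
from h import *
st(); crop('side',290,190,100,75,8,'s2.png')"
```

```text
t 2.95 p [510.9 -26.   72.3] yaw 2.594 F [-0.19 -0.37  0.46] M [0.025 0.022 0.001] op 0.0851 g 0.0 j [-0.05 -0.01 -0.23  1.35 -0.   -1.07] eff6 0.001
```

View pics/s2.png

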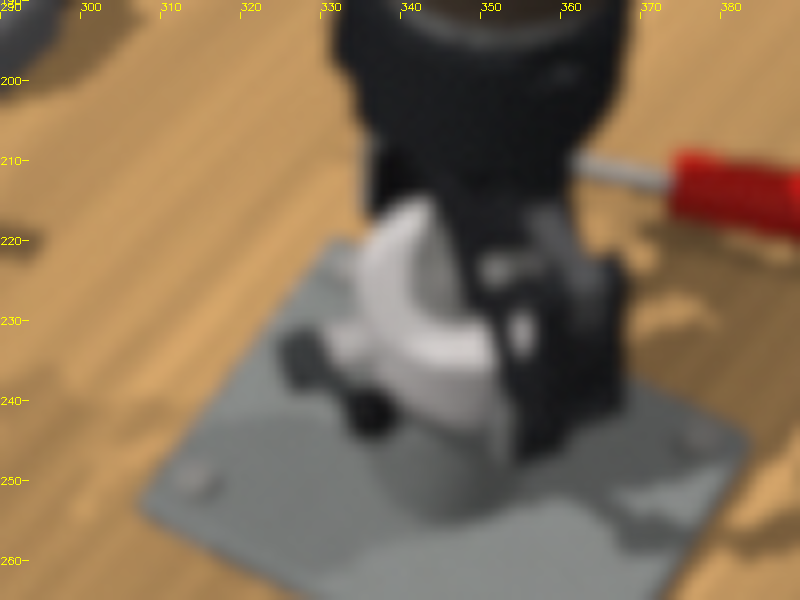

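The side view shows the fingers straddling the collar. The near finger is at about (357,240), and the lever and ball at (336,242) haven't moved. I'll centre the tool and close.

>>> jog_arm:
  targets:
    - [[1, -4, -1], 0, 0]
    - [[0, 0, 0], 0, 0.2]
    - [[0, 0, 0], 0, 0.4]
    - [[0, 0, 0], 0, 0.6]
    - [[0, 0, 0], 0, 0.6]
    - [[0, 0, 0], 0, 0.6]
    - [[0, 0, 0], 0, 0.6]

```text
t: 3.7
ee_pos: [0.5116, -0.0303, 0.0708]
tcp_rot: [-0.489, 0.872, -0.001, 0.0]
force: [-1.0, -2.4, 5.8]
opening: 0.0607
grip_force: 65.2
```

```bash
python3 -c "
from h import *
st()"
```

```text
t 3.70 p [511.6 -30.3  70.8] yaw 2.594 F [-0.96 -2.41  5.83] M [-0.675  0.066 -0.064] op 0.0607 g 65.2 j [-0.06 -0.   -0.23  1.35 -0.   -1.08] eff6 -0.030
```

>>> jog_arm:
  targets:
    - [[0, 0, 0], -0.04, 0.6]
    - [[0, 0, 0], -0.04, 0.6]
    - [[0, 0, 0], -0.04, 0.6]

```text
t: 4.0
ee_pos: [0.5115, -0.0302, 0.0708]
tcp_rot: [-0.436, 0.9, -0.0, 0.0]
force: [-2.4, -2.5, 6.2]
opening: 0.0603
grip_force: 65.6
```

```bash
python3 -c "
from h import *
st()"
```

```text
t 4.00 p [511.5 -30.2  70.8] yaw 2.472 F [-2.36 -2.47  6.18] M [-0.544  0.22   0.029] op 0.0603 g 65.6 j [-0.06 -0.   -0.23  1.35 -0.   -0.96] eff6 -0.695
```

>>> jog_arm:
  targets:
    - [[0, 0, 0], -0.04, 0.6]
    - [[0, 0, 0], -0.04, 0.6]

```text
t: 4.2
ee_pos: [0.5114, -0.0302, 0.0708]
tcp_rot: [-0.399, 0.917, -0.0, 0.0]
force: [-2.9, -2.4, 5.2]
opening: 0.0605
grip_force: 65.6
```

```bash
python3 -c "
from h import *
st()"
```

```text
t 4.20 p [511.4 -30.2  70.8] yaw 2.392 F [-2.94 -2.39  5.17] M [-0.443  0.319  0.159] op 0.0605 g 65.6 j [-0.06 -0.   -0.23  1.35 -0.   -0.88] eff6 -0.547
```

>>> jog_arm:
  targets:
    - [[0, 0, 0], -0.04, 0.6]
    - [[0, 0, 0], -0.04, 0.6]

```text
t: 4.4
ee_pos: [0.5113, -0.03, 0.0708]
tcp_rot: [-0.362, 0.932, -0.0, 0.0]
force: [-2.3, -0.6, 6.4]
opening: 0.0607
grip_force: 65.6
```

```bash
python3 -c "
from h import *
st()"
```

```text
t 4.40 p [511.3 -30.   70.8] yaw 2.313 F [-2.26 -0.65  6.37] M [-0.383  0.4    0.282] op 0.0607 g 65.6 j [-0.06 -0.   -0.23  1.35 -0.   -0.8 ] eff6 -0.454
```

>>> jog_arm:
  targets:
    - [[0, 0, 0], -0.04, 0.6]
    - [[0, 0, 0], -0.04, 0.6]

```text
t: 4.6
ee_pos: [0.5112, -0.03, 0.0708]
tcp_rot: [-0.325, 0.946, -0.0, 0.0]
force: [-3.0, -1.2, 7.4]
opening: 0.061
grip_force: 65.7
```

```bash
python3 -c "
from h import *
st()"
```

```text
t 4.60 p [511.2 -30.   70.8] yaw 2.232 F [-3.04 -1.2   7.4 ] M [-0.343  0.42   0.169] op 0.0610 g 65.7 j [-0.06 -0.   -0.23  1.35 -0.   -0.72] eff6 -0.497
```

>>> jog_arm:
  targets:
    - [[0, 0, 0], -0.04, 0.6]
    - [[0, 0, 0], -0.04, 0.6]

```text
t: 4.8
ee_pos: [0.5112, -0.0299, 0.0708]
tcp_rot: [-0.287, 0.958, -0.0, 0.0]
force: [-3.7, -0.5, 6.6]
opening: 0.0606
grip_force: 65.7
```

```bash
python3 -c "
from h import *
st()"
```

```text
t 4.80 p [511.2 -29.9  70.8] yaw 2.153 F [-3.73 -0.45  6.58] M [-0.222  0.647  0.425] op 0.0606 g 65.7 j [-0.06 -0.   -0.23  1.35 -0.   -0.64] eff6 -0.304
```

>>> jog_arm:
  targets:
    - [[0, 0, 0], -0.04, 0.6]
    - [[0, 0, 0], -0.04, 0.6]

```text
t: 5.0
ee_pos: [0.5111, -0.0298, 0.0708]
tcp_rot: [-0.249, 0.969, 0.0, -0.0]
force: [-4.3, 0.2, 7.6]
opening: 0.0606
grip_force: 65.8
```

```bash
python3 -c "
from h import *
st()"
```

```text
t 5.00 p [511.1 -29.8  70.8] yaw 2.073 F [-4.3   0.17  7.61] M [-0.239  0.628  0.487] op 0.0606 g 65.8 j [-0.06 -0.   -0.23  1.35  0.   -0.56] eff6 -0.195
```

>>> jog_arm:
  targets:
    - [[0, 0, 0], -0.05, 0.6]
    - [[0, 0, 0], -0.05, 0.6]

```text
t: 5.2
ee_pos: [0.511, -0.0297, 0.0708]
tcp_rot: [-0.2, 0.98, 0.0, -0.0]
force: [-4.3, -0.1, 7.7]
opening: 0.0605
grip_force: 65.8
```

```bash
python3 -c "
from h import *
st()"
```

```text
t 5.20 p [511.  -29.7  70.8] yaw 1.973 F [-4.35 -0.11  7.72] M [-0.167  0.615  0.514] op 0.0605 g 65.8 j [-0.06 -0.   -0.23  1.35  0.   -0.46] eff6 -0.285
```

>>> jog_arm:
  targets:
    - [[0, 0, 0], -0.05, 0.6]
    - [[0, 0, 0], -0.05, 0.6]

```text
t: 5.4
ee_pos: [0.511, -0.0295, 0.0708]
tcp_rot: [-0.151, 0.989, 0.0, -0.0]
force: [-5.0, 1.3, 7.4]
opening: 0.0605
grip_force: 65.8
```

```bash
python3 -c "
from h import *
st()"
```

```text
t 5.40 p [511.  -29.5  70.8] yaw 1.873 F [-4.99  1.33  7.4 ] M [0.026 0.808 0.581] op 0.0605 g 65.8 j [-0.06 -0.   -0.23  1.35  0.   -0.36] eff6 -0.263
```

>>> jog_arm:
  targets:
    - [[0, 0, 0], -0.05, 0.6]
    - [[0, 0, 0], -0.05, 0.6]

```text
t: 5.6
ee_pos: [0.5109, -0.0294, 0.0708]
tcp_rot: [-0.101, 0.995, 0.0, -0.0]
force: [-4.9, 3.1, 7.3]
opening: 0.0605
grip_force: 65.8
```

```bash
python3 -c "
from h import *
st()"
```

```text
t 5.60 p [510.9 -29.4  70.8] yaw 1.774 F [-4.87  3.08  7.29] M [0.072 0.718 0.755] op 0.0605 g 65.8 j [-0.06 -0.   -0.23  1.35  0.   -0.26] eff6 -0.084
```

>>> jog_arm:
  targets:
    - [[0, 0, 0], -0.05, 0.6]
    - [[0, 0, 0], -0.05, 0.6]

```text
t: 5.8
ee_pos: [0.5109, -0.0293, 0.0708]
tcp_rot: [-0.051, 0.999, 0.0, -0.0]
force: [-4.7, 3.7, 7.7]
opening: 0.0605
grip_force: 65.8
```

```bash
python3 -c "
from h import *
st()"
```

```text
t 5.80 p [510.9 -29.3  70.8] yaw 1.674 F [-4.73  3.69  7.74] M [0.187 0.763 0.67 ] op 0.0605 g 65.8 j [-0.06 -0.   -0.23  1.35  0.   -0.16] eff6 -0.130
```

>>> jog_arm:
  targets:
    - [[0, 0, 0], -0.05, 0.6]
    - [[0, 0, 0], -0.05, 0.6]

```text
t: 6.0
ee_pos: [0.5109, -0.0291, 0.0708]
tcp_rot: [-0.002, 1.0, 0.001, -0.0]
force: [-4.2, 5.9, 7.9]
opening: 0.0606
grip_force: 65.8
```

```bash
python3 -c "
from h import *
st()"
```

```text
t 6.00 p [510.9 -29.1  70.8] yaw 1.574 F [-4.22  5.87  7.87] M [0.282 0.831 1.107] op 0.0606 g 65.8 j [-0.06 -0.   -0.23  1.35  0.   -0.06] eff6 0.211
```

>>> jog_arm:
  targets:
    - [[0, 0, 0], -0.03, 0.6]
    - [[0, 0, 0], -0.03, 0.6]

```text
t: 6.2
ee_pos: [0.5109, -0.029, 0.0708]
tcp_rot: [0.028, 1.0, 0.001, -0.0]
force: [-5.3, 2.7, 7.1]
opening: 0.0606
grip_force: 65.8
```

```bash
python3 -c "
from h import *
st()"
```

```text
t 6.20 p [510.9 -29.   70.8] yaw 1.515 F [-5.28  2.68  7.05] M [0.148 0.841 0.899] op 0.0606 g 65.8 j [-0.06 -0.   -0.23  1.35  0.   -0.  ] eff6 0.538
```

>>> jog_arm:
  targets:
    - [[0, 0, 0], -0.03, 0.6]
    - [[0, 0, 0], -0.03, 0.6]

```text
t: 6.4
ee_pos: [0.5109, -0.0289, 0.0708]
tcp_rot: [0.058, 0.998, 0.001, -0.0]
force: [-3.9, 6.3, 7.8]
opening: 0.0605
grip_force: 65.9
```

```bash
python3 -c "
from h import *
st()"
```

```text
t 6.40 p [510.9 -28.9  70.8] yaw 1.455 F [-3.88  6.33  7.82] M [0.462 0.796 0.959] op 0.0605 g 65.9 j [-0.06 -0.   -0.23  1.35  0.    0.06] eff6 0.413
```

>>> jog_arm:
  targets:
    - [[0, 0, 0], -0.03, 0.6]
    - [[0, 0, 0], -0.03, 0.6]

```text
t: 6.6
ee_pos: [0.5109, -0.0289, 0.0708]
tcp_rot: [0.088, 0.996, 0.001, -0.0]
force: [-3.5, 5.1, 8.4]
opening: 0.0604
grip_force: 65.9
```

```bash
python3 -c "
from h import *
st()"
```

```text
t 6.60 p [510.9 -28.9  70.8] yaw 1.396 F [-3.54  5.08  8.42] M [0.456 0.881 0.482] op 0.0604 g 65.9 j [-0.06 -0.   -0.23  1.35  0.    0.12] eff6 0.369
```

>>> jog_arm:
  targets:
    - [[0, 0, 0], -0.03, 0.6]
    - [[0, 0, 0], -0.03, 0.6]

```text
t: 6.8
ee_pos: [0.511, -0.0288, 0.0708]
tcp_rot: [0.118, 0.993, 0.001, -0.0]
force: [-3.7, 5.9, 8.4]
opening: 0.0605
grip_force: 65.8
```

```bash
python3 -c "
from h import *
st()"
```

```text
t 6.80 p [511.  -28.8  70.8] yaw 1.335 F [-3.72  5.95  8.36] M [0.682 0.853 0.736] op 0.0605 g 65.8 j [-0.06 -0.   -0.23  1.35  0.    0.18] eff6 0.190
```

Torque rose steadily and then dropped between yaw 1.455 and 1.396. That puts the far edge at about 1.42 and square at about 2.02, which matches the picture (−0.57 from start). I'll turn back to there.

>>> jog_arm:
  targets:
    - [[0, 0, 0], -0.03, 0.6]
    - [[0, 0, 0], -0.03, 0.6]

```text
t: 7.0
ee_pos: [0.511, -0.0287, 0.0708]
tcp_rot: [0.147, 0.989, 0.001, -0.0]
force: [-4.4, 5.2, 7.4]
opening: 0.0607
grip_force: 65.8
```

```bash
python3 -c "
from h import *
st()"
```

```text
t 7.00 p [511.  -28.7  70.8] yaw 1.276 F [-4.36  5.2   7.41] M [0.17  0.889 1.183] op 0.0607 g 65.8 j [-0.06 -0.   -0.23  1.35  0.    0.24] eff6 0.715
```

>>> jog_arm:
  targets:
    - [[0, 0, 0], 0.1, 0.6]
    - [[0, 0, 0], 0.1, 0.6]
    - [[0, 0, 0], 0.1, 0.6]
    - [[0, 0, 0], 0.1, 0.6]
    - [[0, 0, 0], 0.1, 0.6]
    - [[0, 0, 0], 0.1, 0.6]
    - [[0, 0, 0], 0.1, 0.6]
    - [[0, 0, 0], 0.04, 0.6]

```text
t: 7.8
ee_pos: [0.5111, -0.0298, 0.0708]
tcp_rot: [-0.221, 0.975, 0.0, -0.0]
force: [-4.6, -0.4, 6.7]
opening: 0.0606
grip_force: 65.7
```

```bash
python3 -c "
from h import *
st()"
```

```text
t 7.80 p [511.1 -29.8  70.8] yaw 2.017 F [-4.63 -0.45  6.74] M [-0.111  0.602 -0.532] op 0.0606 g 65.7 j [-0.06 -0.   -0.23  1.35  0.   -0.5 ] eff6 -0.691
```

The later reading (1.18 at 1.276) casts doubt on that edge. I'll average readings at this yaw after approaching from each side, which cancels the friction.

```bash
cat >> h.py <<'E'
def avg(n=8):
    a=[]
    for _ in range(n):
        imaging.snapshot('side'); s=observe(); a.append([*s['moment'],*s['force'],s['effort'][5]])
    a=np.array(a); print('avg',a.mean(0).round(3),'sd',a.std(0).round(3)); st()
E
python3 -c "
from h import *
avg()"
```

```text
avg [-0.181  0.61   0.297 -4.073  0.094  7.594  0.198] sd [0.043 0.022 0.021 0.307 0.305 0.352 0.172]
t 8.20 p [511.1 -29.7  70.8] yaw 2.015 F [-3.57 -0.13  7.57] M [-0.237  0.62   0.311] op 0.0605 g 65.8 j [-0.06 -0.   -0.23  1.35  0.   -0.5 ] eff6 0.298
```

>>> jog_arm:
  targets:
    - [[0, 0, 0], 0.05, 0.6]
    - [[0, 0, 0], 0.05, 0.6]
    - [[0, 0, 0], -0.05, 0.6]
    - [[0, 0, 0], -0.05, 0.6]

```text
t: 8.6
ee_pos: [0.511, -0.0297, 0.0708]
tcp_rot: [-0.219, 0.976, 0.0, -0.0]
force: [-3.9, -0.3, 7.8]
opening: 0.0607
grip_force: 65.8
```

```bash
python3 -c "
from h import *
avg()"
```

```text
avg [-0.096  0.627 -0.51  -3.701  0.252  7.014 -0.45 ] sd [0.046 0.026 0.038 0.388 0.514 0.582 0.237]
t 9.00 p [511.1 -29.8  70.8] yaw 2.013 F [-3.89  1.14  6.32] M [-0.034  0.623 -0.524] op 0.0603 g 65.7 j [-0.06 -0.   -0.23  1.35  0.   -0.5 ] eff6 -0.520
```

Once the arm stops, the static torque just sits somewhere in the friction band. The moving readings near 2.02, about +0.50 clockwise and −0.53 anticlockwise, are symmetric, and the picture agrees with square at about 2.02. I'll release, move aside and look.

>>> jog_arm:
  targets:
    - [[0, 0, 0], 0, 0.4]
    - [[0, 0, 0], 0, 0.2]
    - [[0, 0, 0], 0, 0]
    - [[0, 0, 0], 0, 0]
    - [[0, 0, 0], 0, 0]
    - [[0, 0, 20], 0, 0]
    - [[0, 0, 35], 0, 0]
    - [[0, 0, 45], 0, 0.5]
    - [[0, 30, 20], 0, 1]
    - [[0, 45, 0], 0, 1]
    - [[0, 45, 0], 0, 1]
    - [[0, 45, 0], 0, 1]
    - [[0, 45, 0], 0, 1]
    - [[0, 0, 0], 0, 1]

```text
t: 10.4
ee_pos: [0.5108, 0.1845, 0.1897]
tcp_rot: [-0.222, 0.975, 0.001, -0.0]
force: [-1.1, -1.4, -0.1]
opening: 0.0
grip_force: 0.0
```

```bash
python3 -c "
from h import *
st(); crop('top',275,200,72,72,8,'t3.png')"
```

```text
t 10.40 p [510.8 184.5 189.7] yaw 2.019 F [-1.13 -1.35 -0.08] M [-0.022  0.012  0.034] op 0.0000 g 0.0 j [ 0.35  0.06  0.07  1.58  0.   -0.1 ] eff6 0.939
```

View pics/t3.png

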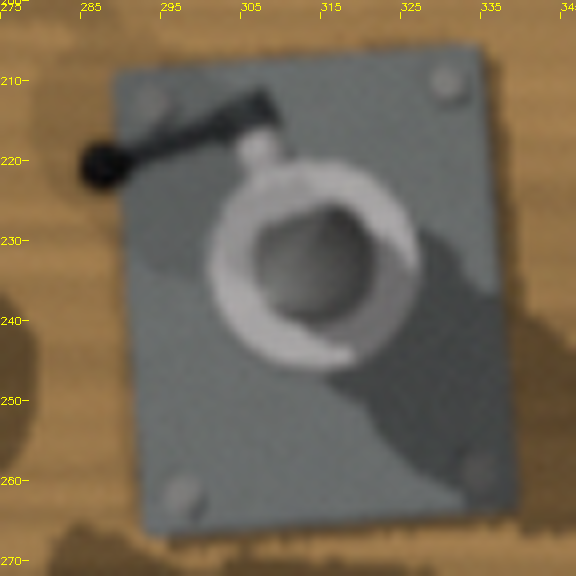

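The picture shows the ball at (287.5,220.5), the hub end at (307,213) and the flat's edge from (307,230) to (317,225.5). The bar and flat are nearly parallel, about 20° against 24°. I'll refine that with a quick sub-pixel fit.

```bash
python3 - <<'E'
from h import *
from scipy.ndimage import map_coordinates
from scipy.optimize import least_squares
g=np.mean([cv2.cvtColor(imaging.snapshot('top')['img'],cv2.COLOR_BGR2GRAY).astype(float) for _ in range(6)],0)
b=at_z('top',287.5,220.5,.125); c=np.array([.5117,-.0298])
d=b[:2]-c; print('ball r',np.linalg.norm(d),'screw',np.arctan2(d[1],d[0])-np.arctan2(42.1,49))
rr=np.arange(9,24,.25)*1e-3; A=np.linspace(-np.pi,np.pi,91)[:-1]; out=[]
for a in A:
    uv=np.array([proj('top',[c[0]+r*np.cos(a),c[1]+r*np.sin(a),.122]) for r in rr])
    p=map_coordinates(g,[uv[:,1],uv[:,0]],order=3); k=np.gradient(p); i=k[3:-3].argmax()+3
    out.append((a,rr[i]*1e3,k[i]))
out=np.array(out)
m=(out[:,0]>-1.2)&(out[:,0]<2.2)
print(out[m].round(2).tolist())
def f(x):
    e=out[:,0]; cx,cy,ph,R0=x
    # ray-circle and ray-flat about shifted centre
    u=np.stack([np.cos(e),np.sin(e)]); cc=np.array([cx,cy])
    p=cc@u; r=p+np.sqrt(np.maximum(p*p-cc@cc+R0**2,1e-6))
    n=np.array([np.cos(ph),np.sin(ph)]); den=n@u
    rf=np.where(den>.3,((R0-4)+n@cc)/np.maximum(den,.3),99)
    return np.minimum(r,rf)-out[:,1]
for p0 in(.2,.5,.8):
    s=least_squares(f,[0,0,p0,18],loss='soft_l1',f_scale=.5); print(s.x.round(3),s.cost)
E
```

```text
ball r 0.06744168050414705 screw 0.4581575010775254
[[-1.19, 18.0, 4.04], [-1.12, 18.25, 5.26], [-1.05, 18.0, 6.12], [-0.98, 17.75, 6.68], [-0.91, 17.75, 6.82], [-0.84, 17.75, 6.65], [-0.77, 17.75, 6.49], [-0.7, 18.0, 6.39], [-0.63, 18.0, 6.27], [-0.56, 18.25, 6.17], [-0.49, 18.25, 6.26], [-0.42, 18.25, 6.36], [-0.35, 18.25, 6.16], [-0.28, 18.25, 5.54], [-0.21, 18.5, 4.81], [-0.14, 18.25, 4.23], [-0.07, 17.5, 3.86], [0.0, 17.0, 3.66], [0.07, 16.5, 3.52], [0.14, 16.0, 3.55], [0.21, 15.75, 3.75], [0.28, 15.5, 3.96], [0.35, 15.5, 3.97], [0.42, 15.75, 3.78], [0.49, 16.0, 3.63], [0.56, 16.25, 3.69], [0.63, 16.5, 3.77], [0.7, 16.5, 3.79], [0.77, 16.5, 3.54], [0.84, 17.25, 2.82], [0.91, 19.0, 3.15], [0.98, 19.0, 3.55], [1.05, 19.25, 3.63], [1.12, 19.25, 3.72], [1.19, 19.25, 3.7], [1.26, 19.0, 3.46], [1.33, 19.0, 3.2], [1.4, 18.75, 2.97], [1.47, 18.5, 2.77], [1.54, 18.5, 2.72], [1.61, 18.25, 2.83], [1.68, 18.25, 2.93], [1.75, 18.25, 3.08], [1.82, 18.5, 3.46], [1.88, 18.75, 3.68], [1.95, 18.75, 3.25], [2.02, 18.5, 2.68], [2.09, 18.25, 2.62], [2.16, 18.5, 2.7]]
[ 0.847  1.052  0.38  18.222] 21.545246612921318
[ 0.847  1.052  0.38  18.222] 21.545246613905604
[ 0.837  1.058  0.388 18.22 ] 21.540248042272076
```

The fit gives the flat at about 0.38 and the screw at about 0.45, which is square enough to try the lever. I'll move the shut fingertips over the ball, at about (0.538, 0.031, 0.125).

>>> jog_arm:
  targets:
    - [[5, -30, 0], 0, 1]
    - [[5, -30, 0], 0, 1]
    - [[5, -30, -10], 0, 1]
    - [[5, -30, -15], 0, 1]
    - [[4, -28, -15], 0, 1]
    - [[0, 0, 0], 0, 1]
    - [[0, 0, 0], 0, 1]

```text
t: 11.5
ee_pos: [0.5351, 0.0311, 0.1503]
tcp_rot: [-0.219, 0.976, 0.0, -0.0]
force: [0.0, 0.5, 0.0]
opening: 0.0001
grip_force: 0.0
```

```bash
python3 -c "
from h import *
st()"
```

```text
t 11.50 p [535.1  31.1 150.3] yaw 2.012 F [0.01 0.54 0.  ] M [-0.028 -0.036  0.049] op 0.0001 g 0.0 j [ 0.06  0.04 -0.03  1.5   0.   -0.38] eff6 -0.109
```

>>> jog_arm:
  targets:
    - [[0, 5, -5], 0, 1]
    - [[0, 0, -5], 0, 1]
    - [[0, 0, -4], 0, 1]
    - [[0, 0, -4], 0, 1]
    - [[0, 0, -4], 0, 1]
    - [[0, 0, -4], 0, 1]

```text
t: 12.1
ee_pos: [0.5359, 0.0389, 0.1257]
tcp_rot: [-0.22, 0.975, 0.002, 0.002]
force: [-2.7, 13.8, 14.5]
opening: 0.0001
grip_force: 7.4
```

```bash
python3 -c "
from h import *
st()"
```

```text
t 12.10 p [535.9  38.9 125.7] yaw 2.015 F [-2.75 13.8  14.5 ] M [2.773 0.454 0.007] op 0.0001 g 7.4 j [ 0.07  0.04 -0.08  1.45  0.   -0.37] eff6 0.014
```

>>> jog_arm:
  targets:
    - [[0, 0, -4], 0, 1]
    - [[0, 0, -4], 0, 1]
    - [[0, 0, -4], 0, 1]

```text
t: 12.4
ee_pos: [0.5357, 0.0385, 0.1135]
tcp_rot: [-0.22, 0.975, 0.001, 0.001]
force: [-1.9, 5.8, 8.0]
opening: 0.0003
grip_force: 4.0
```

```bash
python3 -c "
from h import *
st()"
```

```text
t 12.40 p [535.7  38.5 113.5] yaw 2.015 F [-1.92  5.81  8.01] M [ 1.187  0.45  -0.038] op 0.0003 g 4.0 j [ 0.07  0.04 -0.1   1.43  0.   -0.37] eff6 0.010
```

Contact reached 20 N with a sideways part, because the tip's inner corner is on the ball. I'll shift inward a little and go slower.

>>> jog_arm:
  targets:
    - [[1, -2, 0], 0, 1]
    - [[1, -2, -1], 0, 1]
    - [[0, -1, -2], 0, 1]
    - [[0, 0, -2], 0, 1]

```text
t: 12.8
ee_pos: [0.5377, 0.0324, 0.1079]
tcp_rot: [-0.22, 0.976, 0.0, 0.001]
force: [-0.2, -0.1, 4.2]
opening: 0.0002
grip_force: 2.2
```

```bash
python3 -c "
from h import *
st()"
```

```text
t 12.80 p [537.7  32.4 107.9] yaw 2.014 F [-0.17 -0.07  4.24] M [ 0.141  0.016 -0.049] op 0.0002 g 2.2 j [ 0.06  0.05 -0.1   1.42  0.   -0.38] eff6 -0.023
```

>>> jog_arm:
  targets:
    - [[0, 0, -2], 0, 1]
    - [[0, 0, -2], 0, 1]
    - [[0, 0, -2], 0, 1]

```text
t: 13.1
ee_pos: [0.5375, 0.0321, 0.1013]
tcp_rot: [-0.22, 0.976, -0.0, 0.0]
force: [0.0, 1.4, 4.3]
opening: 0.0001
grip_force: 2.1
```

```bash
python3 -c "
from h import *
st()"
```

```text
t 13.10 p [537.5  32.1 101.3] yaw 2.014 F [0.02 1.36 4.26] M [ 0.405  0.073 -0.003] op 0.0001 g 2.1 j [ 0.06  0.05 -0.12  1.41  0.   -0.38] eff6 0.001
```

>>> jog_arm:
  targets:
    - [[0, 1, -3], 0, 1]
    - [[-1, 1, -3], 0, 1]
    - [[0, 1, -3], 0, 1]
    - [[-1, 1, -3], 0, 1]
    - [[0, 1, -3], 0, 1]

```text
t: 13.6
ee_pos: [0.5352, 0.0368, 0.086]
tcp_rot: [-0.22, 0.976, -0.0, -0.0]
force: [0.2, -2.9, 4.8]
opening: -0.0001
grip_force: 2.3
```

```bash
python3 -c "
from h import *
st()"
```

```text
t 13.60 p [535.2  36.8  86. ] yaw 2.014 F [ 0.16 -2.94  4.78] M [-0.709 -0.187 -0.015] op -0.0001 g 2.3 j [ 0.07  0.05 -0.14  1.38 -0.   -0.37] eff6 -0.036
```

>>> jog_arm:
  targets:
    - [[0, 1, -2], 0, 1]
    - [[-1, 1, -2], 0, 1]
    - [[0, 0, -2], 0, 1]

```text
t: 13.9
ee_pos: [0.5344, 0.0391, 0.0803]
tcp_rot: [-0.22, 0.976, -0.0, 0.0]
force: [1.0, -4.2, 5.1]
opening: 0.0002
grip_force: 2.4
```

```bash
python3 -c "
from h import *
st()"
```

```text
t 13.90 p [534.4  39.1  80.3] yaw 2.014 F [ 0.98 -4.19  5.15] M [-0.761 -0.318  0.006] op 0.0002 g 2.4 j [ 0.07  0.05 -0.16  1.37 -0.   -0.37] eff6 0.019
```

>>> jog_arm:
  targets:
    - [[0, 0, -2], 0, 1]
    - [[0, 0, -2], 0, 1]

```text
t: 14.1
ee_pos: [0.5344, 0.039, 0.0763]
tcp_rot: [-0.22, 0.976, -0.0, 0.0]
force: [1.7, -4.2, 5.8]
opening: 0.0002
grip_force: 2.8
```

```bash
python3 -c "
from h import *
st()"
```

```text
t 14.10 p [534.4  39.   76.3] yaw 2.014 F [ 1.68 -4.23  5.8 ] M [-0.926 -0.416 -0.057] op 0.0002 g 2.8 j [ 0.07  0.05 -0.16  1.36 -0.   -0.37] eff6 -0.011
```

>>> jog_arm:
  targets:
    - [[0, 0, -2], 0, 1]
    - [[0, 0, -2], 0, 1]

```text
t: 14.3
ee_pos: [0.5346, 0.0389, 0.0724]
tcp_rot: [-0.22, 0.976, -0.0, 0.0]
force: [3.6, -6.2, 6.2]
opening: 0.0001
grip_force: 3.6
```

```bash
python3 -c "
from h import *
st()"
```

```text
t 14.30 p [534.6  38.9  72.4] yaw 2.014 F [ 3.63 -6.15  6.21] M [-1.222 -0.457 -0.018] op 0.0001 g 3.6 j [ 0.07  0.05 -0.17  1.35 -0.   -0.37] eff6 -0.015
```

The ball now swings inward under the tip and drags it by friction. I'll follow it inward while pressing down.

>>> jog_arm:
  targets:
    - [[1, -2, 0], 0, 1]
    - [[1, -2, -1], 0, 1]
    - [[0, -1, -2], 0, 1]

```text
t: 14.6
ee_pos: [0.5362, 0.0347, 0.0692]
tcp_rot: [-0.22, 0.975, 0.001, 0.0]
force: [-0.5, 4.6, 6.1]
opening: -0.0002
grip_force: 2.8
```

```bash
python3 -c "
from h import *
st()"
```

```text
t 14.60 p [536.2  34.7  69.2] yaw 2.015 F [-0.48  4.64  6.14] M [ 0.974  0.024 -0.006] op -0.0002 g 2.8 j [ 0.06  0.06 -0.17  1.35  0.   -0.38] eff6 0.018
```

>>> jog_arm:
  targets:
    - [[0, -1, -2], 0, 1]
    - [[0, 0, -1], 0, 1]

```text
t: 14.8
ee_pos: [0.5367, 0.0337, 0.0665]
tcp_rot: [-0.22, 0.975, 0.001, 0.001]
force: [0.8, 2.9, 8.5]
opening: -0.0002
grip_force: 3.9
```

```bash
python3 -c "
from h import *
st()"
```

```text
t 14.80 p [536.7  33.7  66.5] yaw 2.015 F [0.84 2.91 8.45] M [ 0.679 -0.11   0.029] op -0.0002 g 3.9 j [ 0.06  0.06 -0.17  1.34  0.   -0.38] eff6 -0.013
```

>>> jog_arm:
  targets:
    - [[0, -1, -2], 0, 1]
    - [[0, 0, -1], 0, 1]

```text
t: 15.0
ee_pos: [0.5371, 0.0327, 0.064]
tcp_rot: [-0.22, 0.975, 0.0, 0.001]
force: [1.2, 3.2, 10.2]
opening: -0.0
grip_force: 5.2
```

```bash
python3 -c "
from h import *
st()"
```

```text
t 15.00 p [537.1  32.7  64. ] yaw 2.014 F [ 1.25  3.19 10.22] M [ 0.472 -0.277 -0.022] op -0.0000 g 5.2 j [ 0.06  0.06 -0.18  1.33  0.   -0.38] eff6 -0.011
```

>>> jog_arm:
  targets:
    - [[0, -1, -1], 0, 1]
    - [[0, 0, 0], 0, 1]

```text
t: 15.2
ee_pos: [0.5373, 0.032, 0.0631]
tcp_rot: [-0.22, 0.975, 0.001, 0.001]
force: [1.4, 6.1, 8.9]
opening: 0.0
grip_force: 4.2
```

```bash
python3 -c "
from h import *
st()"
```

```text
t 15.20 p [537.3  32.   63.1] yaw 2.015 F [1.4  6.08 8.93] M [ 1.038 -0.47   0.065] op 0.0000 g 4.2 j [ 0.06  0.06 -0.18  1.33  0.   -0.39] eff6 0.001
```

>>> jog_arm:
  targets:
    - [[0, 0, -1], 0, 1]
    - [[0, 0, -1], 0, 1]
    - [[0, 0, 0], 0, 1]

```text
t: 15.5
ee_pos: [0.5377, 0.0315, 0.0617]
tcp_rot: [-0.22, 0.976, 0.0, 0.002]
force: [2.3, 2.1, 12.1]
opening: 0.0005
grip_force: 5.8
```

```bash
python3 -c "
from h import *
st()"
```

```text
t 15.50 p [537.7  31.5  61.7] yaw 2.014 F [ 2.28  2.12 12.14] M [ 0.382 -0.436  0.043] op 0.0005 g 5.8 j [ 0.06  0.06 -0.18  1.33  0.   -0.39] eff6 0.011
```

>>> jog_arm:
  targets:
    - [[0, 0, -1], 0, 1]
    - [[0, 0, 0], 0, 1]

```text
t: 15.7
ee_pos: [0.5378, 0.0312, 0.061]
tcp_rot: [-0.22, 0.976, -0.0, 0.002]
force: [1.4, -0.3, 13.3]
opening: -0.0001
grip_force: 6.6
```

```bash
python3 -c "
from h import *
st()"
```

```text
t 15.70 p [537.8  31.2  61. ] yaw 2.014 F [ 1.42 -0.25 13.32] M [ 0.055 -0.444  0.015] op -0.0001 g 6.6 j [ 0.06  0.06 -0.18  1.33  0.   -0.39] eff6 0.006
```

>>> jog_arm:
  targets:
    - [[0, 0, -1], 0, 1]
    - [[0, 0, -1], 0, 1]
    - [[0, 0, 0], 0, 1]

```text
t: 16.0
ee_pos: [0.5382, 0.0306, 0.0596]
tcp_rot: [-0.22, 0.976, -0.001, 0.002]
force: [-0.1, -1.7, 16.6]
opening: -0.0
grip_force: 8.3
```

```bash
python3 -c "
from h import *
st()"
```

```text
t 16.00 p [538.2  30.6  59.6] yaw 2.014 F [-0.11 -1.71 16.62] M [-0.667 -0.385  0.044] op -0.0000 g 8.3 j [ 0.06  0.06 -0.19  1.32 -0.   -0.39] eff6 -0.006
```

The tip is at z = 59.6 mm, so the lever is at about 1.47 under roughly 12 N tangential. That means it's home. I'll back off straight up, move aside and look.

>>> jog_arm:
  targets:
    - [[0, 0, 3], 0, 1]
    - [[0, 0, 4], 0, 1]
    - [[0, 3, 15], 0, 1]
    - [[0, 5, 30], 0, 1]
    - [[0, 30, 30], 0, 1]
    - [[0, 45, 30], 0, 1]
    - [[0, 45, 0], 0, 1]
    - [[0, 40, 0], 0, 1]
    - [[0, 0, 0], 0, 1]

```text
t: 16.9
ee_pos: [0.5355, 0.1997, 0.167]
tcp_rot: [-0.222, 0.975, 0.0, -0.0]
force: [0.5, -0.5, 0.2]
opening: 0.0002
grip_force: 0.0
```

```bash
python3 -c "
from h import *
st(); crop('side',300,205,90,75,8,'s4.png')
for L in (.9,1.05,1.2,1.3):
    for ph in (.42,):
        a=np.deg2rad(40)-L; c=np.array([.512,-.0295]); n=np.array([np.cos(ph),np.sin(ph)]); l=np.array([-n[1],n[0]])
        P=[*(c+.049*n+.055*np.cos(a)*l),.09+.055*np.sin(a)]; print(L,proj('side',P),proj('top',P))"
```

```text
t 16.90 p [535.5 199.7 167. ] yaw 2.018 F [ 0.47 -0.52  0.2 ] M [-0.066  0.027 -0.008] op 0.0002 g 0.0 j [ 0.36  0.12  0.09  1.54  0.   -0.09] eff6 0.791
0.9 [320.45071054 245.5289345 ] [285.497671   223.91062895]
1.05 [320.62430099 246.71223368] [286.56787771 223.87984481]
1.2 [320.9066249  247.36238123] [288.05166012 223.64759432]
1.3 [321.15088809 247.49758836] [289.25112204 223.38521293]
```

View pics/s4.png

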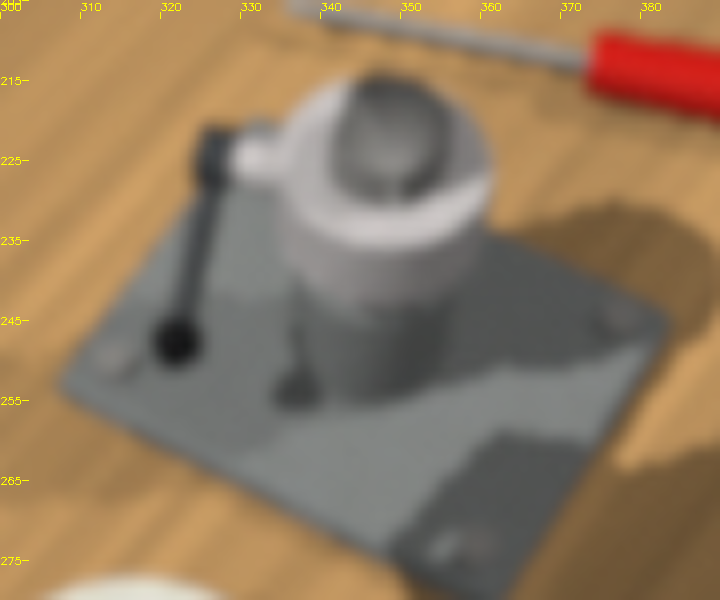

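The side view shows the ball at (322,247.8), where about 1.3 predicts (321.2,247.5). I'll triangulate with both cameras before handing in.

```bash
python3 - <<'E'
from h import *
from scipy.optimize import least_squares
o={}
for n,(u,v) in {'side':(322,248),'top':(289,223)}.items():
    g=cv2.cvtColor(get(n)['img'],cv2.COLOR_BGR2GRAY).astype(float)[v-6:v+7,u-6:u+7]; w=np.clip(45-g,0,None)
    yy,xx=np.mgrid[-6:7,-6:7]; o[n]=np.array([u+(w*xx).sum()/w.sum(),v+(w*yy).sum()/w.sum()]); print(n,o[n],g.min())
def f(x):
    ph,L=x; a=np.deg2rad(40)-L; c=np.array([.512,-.0295]); m=np.array([np.cos(ph),np.sin(ph)]); l=np.array([-m[1],m[0]])
    P=[*(c+.049*m+.055*np.cos(a)*l),.09+.055*np.sin(a)]
    return np.r_[proj('side',P)-o['side'],proj('top',P)-o['top']]
s=least_squares(f,[.42,1.3]); print(s.x,s.fun)
p=least_squares(lambda P:np.r_[proj('side',P)-o['side'],proj('top',P)-o['top']],[.53,.03,.06]); print(p.x,p.fun)
E
```

```text
side [321.76442308 247.38461538] 24.0
top [288.90078329 222.45953003] 12.0
[0.40991498 1.28945396] [-0.7891567  -0.10233568  0.33274252  0.7069829 ]
[0.53862888 0.03188498 0.05970091] [-0.74176238 -0.17245255  0.33197589  0.73855373]
```

The triangulated ball height is 59.7 mm, which puts the lever at about 1.29 with nothing touching it. That is the home value of 1.3.

```bash
python3 -c "
from bench import bot
print(bot.hand_in())"
```

```text
the job is handed in; nothing more can be done
None
```

The job is handed in: I turned the collar square to the flat and swung the lever home, and both cameras put the released lever at about 1.29 rad (home is 1.3), with finger forces read at up to about 20 N against the 25 N limit.

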